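# Find and mark the tight spot of the wrapping turntable

### The job

The wheel of the gift-wrapping turntable rubs on its block at one place in its turn. Turn the wheel by its crank knob, feeling for the place where it drags clearly harder, and leave it standing in that tight spot; then stand the brass nozzle upright on the wheel, right in front of the block, to mark the spot. Turn it gently enough that the turntable does not shift on the desk, and leave the other things alone.

Things in the scene. Friction and masses are not known exactly. Their poses are not given: they have to be found in the camera images.
- disc: the round wooden wheel, 190 mm across, 12 mm thick, flat on top (z = 0.040); origin on its axis at its underside; x axis points from the wheel's axis to the crank knob, z up. A flat hub 40 mm across with a bolt stands 8 mm above its centre. The tight spot cannot be seen and lies at a different place on the wheel each time
- wheel (a joint): turn of the wheel in rad, counter-clockwise from above, no end stops; 0 when the knob points at the block. About 0.6 N at the knob turns it, except in the one tight spot, about 20 degrees wide, where the push rises sharply to roughly 6 to 12 N. The spot's middle lies somewhere between 1.25 and 4.05 rad of this value, differently each time. The wheel stays where it is left, in the spot too
- crank_grip (a point): middle of the upright black crank knob, 22 mm across and 42 mm tall, that spins freely on its own pin 65 mm from the wheel's axis; its top is at z = 0.086, this point at z = 0.066
- block: small aluminium block, 24 mm by 50 mm, top at z = 0.042, beside the wheel's edge; origin on the wheel's axis at desk height, x axis points to the block, centre 128 mm out. Its sprung shoe touches the edge only in the tight spot, a slight rise of the edge, so that besides the drag the knob is pushed away from the spot's middle to either side by up to about 3 N, less than the drag
- mark_place (a point): the place in front of the block for the marker: on the wheel's top (z = 0.040), 72 mm from the wheel's axis towards the block, 23 mm inside the wheel's edge; it belongs to the base and does not turn
- turntable: the turntable's round plywood base, 224 mm across with a short tongue under the block, top at z = 0.018, on rubber feet, loose on the desk and about 6 kg with all it carries; a sideways push of about 30 N can slide it; origin under its centre, on the wheel's axis; x towards the block, z up
- nozzle_mid (a point): centre, half-way up, of the marker: a loose brass nozzle standing upright on the desk, round, 80 mm tall: 30 mm across at the foot (to 21 mm up), at most 24 mm from there to 51 mm up, then a black top 14 mm across; 0.19 kg
- ribbon_pink: bystander: pink ribbon spool, 54 mm across, 64 mm tall, origin under its centre
- ribbon_gold: bystander: gold ribbon spool, 60 mm across, 75 mm tall, origin under its centre
- glitter_tin: bystander: flat round tin, 62 mm across, 22 mm tall, origin under its centre

How it is judged:
By the outcome, as a careful person would: the job done as asked, in the order asked, and still so for the second after the job is handed in, with the robot touching nothing.
It also fails if it takes over 72 s, if anything falls off the work surface, if the arm or the gripper's body presses on something with over 40 N, if the wrist force passes 120 N, or if a joint passes its speed limit or range.

### The arm

A 7-joint arm with a two-finger parallel gripper is mounted at the origin on a cart in front of the work surface, level with it; the furniture and walls round the work are solid. World frame = base frame: x ahead of the robot, y to its left, z up, the work surface at z = 0. Lengths are in mm, angles in rad, forces in N, time in s.
With the tool pointing down it reaches from about 400 to 925 mm from the base axis. Payload 4.1 kg.
Tool frame: the origin (TCP) lies between the finger pads; the fingertips stand 17 mm ahead of it and the grasp point (between the pads) lies 2 mm behind it; z points along the fingers, y is the line along which they close (so a half turn about z gives the same grasp; the last joint's range is limited). The gripper opens to 85 mm and grips with 20 to 120 N. Pads are 22 mm wide; open, the fingers measure 114 mm over their backs; the gripper's body (76 mm by 85 mm) begins 54 mm behind the grasp point. The pads swing forward as they close: fully open they stand 13 mm farther back than shut.
Start: joints at [1.245, 0.398, 0.045, 1.537, -0.019, 1.207, -0.051], TCP at [146.194, -633.379, 248.347] pointing down, gripper open.
Joint ranges: [-2.82, 2.82], [-0.49, 2.23], [-1.37, 1.46], [0, 2.46], [-1.36, 4.5], [0.23, 2], [-2.94, 2.94]. Speed limits (rad/s): [2.57, 2.57, 3.14, 3.14, 3.14, 3.14, 3.14].

### API

Orientations are given as a rotation vector (axis times angle).
In Python, from rig import robot gives the robot as it stands. The module is installed in compiled form; this text tells all that it offers.
- The arm moves only by the tool servo_tool, never from a script. Its argument "targets" is text: rows parted by semicolons, each of 6 numbers parted by spaces: the shift along the tool's x, y, z in cm, then the turn, a rotation vector about the tool's x, y, z in degrees. In form: x y z wx wy wz; .... A call has 1 to 8 rows; each row shifts and turns the commanded pose from where the row before left it, along the tool's axes as they then stand; what a row does not reach is not made up. A row lasts 1/8 s, in which the tool goes at most 62.5 mm and 10.7 degrees, less where a joint would pass 70% of its speed; a pose out of reach is approached as far as the arm can. A call is refused whole if a number of a shift passes 6.25 or a number of a turn 10.7, either way. A call with a gripper value outside its range is refused whole. "jaw" is the finger opening in cm, from 0 to 8.54, set as the call begins (left out, the last holds). The fingers move at their own pace and stop on an object; the grip force is fixed at half the most. Time passes only in rows, so rows that do not move let the fingers close. It gives the time, the measured TCP pose, the force, the opening and the grip force at its end, in the units of the state.
- robot.sense(): the state, without advancing time (a new reading comes with each control period).
- robot.read_camera(name): name is "scene" or "top" or "wrist"; returns the picture (400x640x3 uint8, blue, green, red); there is no depth.
- robot.camera_info(name): a dict with "vfov" (degrees; the focal length in pixels is half the picture's height over the tangent of half this angle, whatever the lens; pixels are square), "cx", "cy" (the principal point, pixels), "rvec" (rotation vector, rad) and "tvec" (3), from world to camera coordinates, as OpenCV has them. Camera axes: x right, y down, z forward; pixel columns grow to the right and rows downward; lengths in mm; the calibration is good to about 2 mm. A picture is of the moment at which its call begins: read the wrist's pose just before it. camera_info takes no time and is no camera call; for the wrist camera it gives the pose at the moment of the call.
- robot.job_done(): hands the job in; it is judged then, once.
The state is a dict: "clock": time; "qpos": joint angles; "joint_velocities": joint speeds; "effort": joint torques, N m; "tool_pos": TCP position; "tcp_rot": TCP orientation; "wrist_force": force on the tool from outside, world axes, zero at the start; "torque": the same for the moment, N m; "opening": finger opening in mm; "grasp_force": force on a finger pad.
Only numpy, scipy, OpenCV 4.12 (cv2) and the standard library are available. Lean on these libraries where they do the work, as an engineer would, in place of code of your own. Each camera call takes 0.05 s, during which the arm holds its last target. There are 200 camera calls.

## Working session

There is one attempt and no reset: what is moved stays moved. The work goes in short steps, Python scripts to look and compute and a tool call to move; the robot and the scene stay as the last step left them, time stands still between calls to the robot, and variables do not carry over. Pictures are saved under pics/ and viewed, at most 10 in all, crops included, and the job is handed in when it is done.

Besides the shell and the picture viewer there is one more tool, called after ">>>" by a JSON object that holds its "op" and its "data", one argument or row to a line. servo_tool: Moves the arm, as the interface text tells. Its arguments: {"type":"object","properties":{"targets":{"type":"string"},"jaw":{"type":"number"}},"required":["targets"]}

```bash
mkdir -p pics
cat > h.py <<'E'
import numpy as np, cv2
from rig import robot
def cam(n):
    i=robot.camera_info(n); im=robot.read_camera(n)
    f=im.shape[0]/2/np.tan(np.radians(i['vfov'])/2)
    K=np.array([[f,0,i['cx']],[0,f,i['cy']],[0,0,1]])
    return im,K,cv2.Rodrigues(np.array(i['rvec'],float))[0],np.array(i['tvec'],float).ravel()
def ray(c,u,v,z):
    _,K,R,t=c; d=R.T@np.linalg.inv(K)@[u,v,1]; o=-R.T@t
    return o+d*(z-o[2])/d[2]
def proj(c,p):
    _,K,R,t=c; q=K@(R@np.array(p,float)+t); return q[:2]/q[2]
def totool(dw):
    s=robot.sense(); return cv2.Rodrigues(np.array(s['tcp_rot'],float))[0].T@np.array(dw,float)
E
python3 - <<'E'
from h import *
s=robot.sense(); print({k:np.round(v,3) for k,v in s.items()})
print(np.round(cv2.Rodrigues(np.array(s['tcp_rot'],float))[0],3))
for n in('scene','top'):
    c=cam(n); cv2.imwrite(f'pics/{n}0.png',c[0]); print(n,-c[2].T@c[3],c[1][0,0],c[2].round(3).tolist())
E
```

```text
{'clock': np.float64(0.0), 'qpos': array([ 1.245,  0.399,  0.045,  1.538, -0.019,  1.207, -0.051]), 'joint_velocities': array([-0.001, -0.   , -0.001, -0.   ,  0.001, -0.001,  0.002]), 'effort': array([-0.0000e+00, -4.7512e+01,  1.3650e+00, -2.5422e+01,  1.2000e-02,
        9.0000e-03, -0.0000e+00]), 'tool_pos': array([ 146.046, -632.757,  247.245]), 'tcp_rot': array([-3.119e+00, -3.550e-01,  1.000e-03]), 'wrist_force': array([-0.254,  0.377, -0.827]), 'torque': array([ 0.048, -0.022,  0.019]), 'grasp_force': np.float64(0.0), 'opening': np.float64(85.268)}
[[ 0.974  0.225 -0.001]
 [ 0.225 -0.974  0.002]
 [-0.    -0.002 -1.   ]]
scene [1203.46814209  128.88946042 1083.06609071] 379.0479668876813 [[-0.228, 0.974, 0.001], [0.796, 0.187, -0.576], [-0.561, -0.13, -0.818]]
top [ 269.05985994  -36.04447039 1534.02513779] 450.78516307336486 [[0.025, -1.0, -0.014], [-0.989, -0.022, -0.144], [0.143, 0.018, -0.99]]
```

View pics/top0.png

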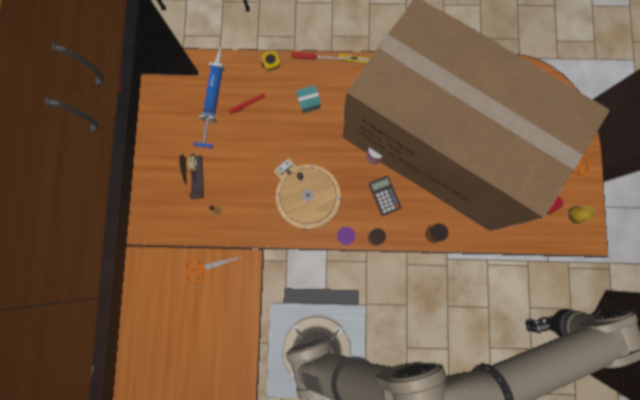

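View pics/scene0.png

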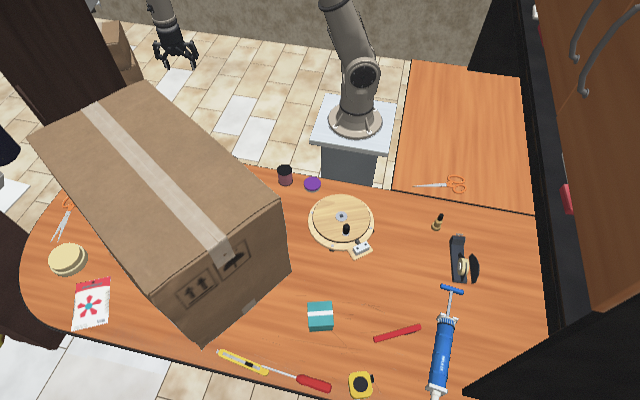

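The top view shows the wheel at (308,195), the knob at (300,176), the block at (285,167), the nozzle at (214,210), and the tin and spools at (346,236), (377,237) and (437,232). A big box lies between the arm and the wheel. Next I'll measure these.

Run:
```python
from h import *
t=cam('top'); s=cam('scene')
A=cv2.resize(t[0][150:250,195:355],None,fx=5,fy=5,interpolation=cv2.INTER_CUBIC)[:300*2]
B=cv2.resize(s[0][160:280,280:480],None,fx=4,fy=4,interpolation=cv2.INTER_CUBIC)
cv2.imwrite('pics/a.png',A);cv2.imwrite('pics/b.png',B)
P=lambda c,u,v,z:ray(c,u,v,z).round(0)
print('wheel',P(t,308,195.5,40),'knob',P(t,299.5,176,86),'block',P(t,285,167,42),'noz',P(t,214,210,40))
print('scene wheel',P(s,341,221,40),'knob top',P(s,346,226,86),'noz',P(s,437.5,222,40))
print('spools',P(t,346,236,22),P(t,377,237,64),P(t,437,232,75))
# box top corners: triangulate
P1=lambda c:c[1]@np.c_[c[2],c[3]]
a=np.array([[493,228],[345,95],[608,110],[413,2]],float).T; b=np.array([[30,135],[278,203],[145,80],[153,290]],float).T
for i,j in((0,2),(1,1),(1,3),(2,0),(3,3),(0,1)):
    X=cv2.triangulatePoints(P1(t),P1(s),a[:,i:i+1],b[:,j:j+1]);X=(X[:3]/X[3]).ravel();print(i,j,X.round(),proj(t,X).round()-a[:,i],proj(s,X).round()-b[:,j])
```

```text
wheel [507.  40.  40.] knob [563.  68.  86.] block [602. 121.  42.] noz [450. 354.  40.]
scene wheel [526.  47.  40.] knob top [571.  70.  86.] noz [458. 356.  40.]
spools [375. -90.  22.] [ 371. -190.   64.] [ 391. -382.   75.]
0 2 [ 409. -491.  414.] [ 20. -13.] [24. -1.]
1 1 [729. -72. 377.] [1. 0.] [2. 0.]
1 3 [ 896. -179.  254.] [ 37. -37.] [67. -9.]
2 0 [ 688. -745.  404.] [-1.  1.] [-2.  0.]
3 3 [ 993. -249.  390.] [0. 0.] [0. 0.]
0 1 [ 409. -572. -296.] [-31.   8.] [-74.  11.]
```

View pics/a.png

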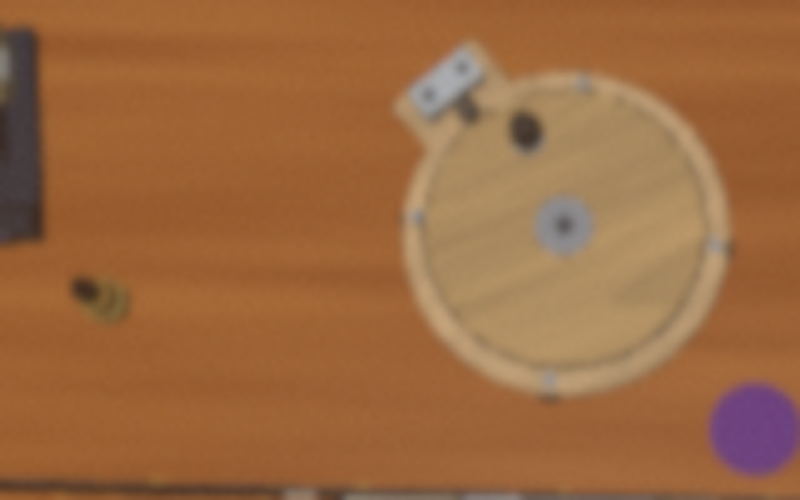

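View pics/b.png

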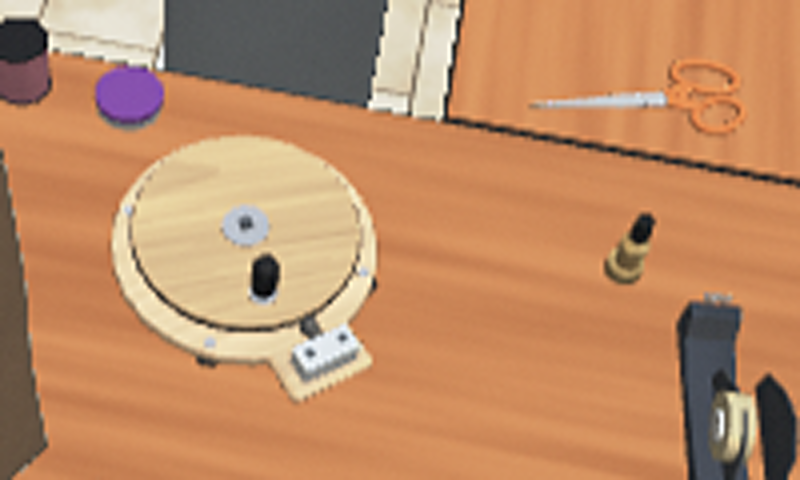

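The crops show the hub at (564,225) in a and (246,225) in b, the knob top at (523,127) and (265,258), the block at (447,80) and (327,347), the nozzle foot at (113,302) and (626,270), and its top at (84,289) and (645,222).

Run:
```python
from h import *
t=cam('top'); s=cam('scene')
a=lambda x,y:(195+x/5,150+y/5); b=lambda x,y:(280+x/4,160+y/4)
for n,pa,pb,z in(('hub',(564,225),(246,225),48),('knob',(523,127),(265,258),86),('block',(447,80),(327,347),42),('nozfoot',(113,302),(626,270),10),('noztop',(84,289),(645,222),80)):
    print(n,ray(t,*a(*pa),z).round(),ray(s,*b(*pb),z).round())
w=np.array([[146,-633,247],[180,-450,330],[400,-250,330],[480,-60,330],[530,30,300]])
for i in range(4):
    d=totool(w[i+1]-w[i])/10; n=int(np.ceil(abs(d).max()/5.5)); print(n,(d/n).round(2))
```

```text
hub [507.  40.  48.] [513.  46.  48.]
knob [565.  67.  86.] [565.  69.  86.]
block [606. 123.  42.] [607. 129.  42.]
nozfoot [453. 349.  10.] [460. 360.  10.]
noztop [453. 351.  80.] [459. 357.  80.]
4 [ 1.86 -4.27 -2.07]
5 [ 5.19 -2.91  0.  ]
4 [ 3.02 -4.18  0.  ]
2 [ 3.45 -3.82  1.5 ]
```

>>> {"op": "servo_tool", "data": {
  "targets": "1.8 -4.3 -2.1 0 0 0;1.9 -4.3 -2.1 0 0 0;1.9 -4.3 -2.1 0 0 0;1.9 -4.3 -2.1 0 0 0;5.2 -2.9 0 0 0 0;5.2 -2.9 0 0 0 0;5.2 -2.9 0 0 0 0"
}}

```text
clock: 1.18
tool_pos: [314.1, -327.6, 332.7]
tcp_rot: [3.12, 0.355, 0.001]
wrist_force: [1.2, -0.3, 0.8]
opening: 85.4
grasp_force: 0.0
```

>>> {"op": "servo_tool", "data": {
  "targets": "5.2 -2.9 0 0 0 0;5.2 -2.9 0 0 0 0;3 -4.2 0 0 0 0;3 -4.2 0 0 0 0;3 -4.2 0 0 0 0;3 -4.2 0 0 0 0;3.4 -3.8 1.5 0 0 0;0 0 0 0 0 0"
}}

```text
clock: 2.17
tool_pos: [505.3, -9.1, 316.5]
tcp_rot: [-3.117, -0.368, 0.001]
wrist_force: [-0.5, -0.0, 0.2]
opening: 85.4
grasp_force: 0.0
```

Run:
```python
from h import *
c=cam('wrist');s=robot.sense(); print({k:np.round(v,2) for k,v in s.items()})
print(np.round(cv2.Rodrigues(np.array(s['tcp_rot'],float))[0],3))
cv2.imwrite('pics/w1.png',c[0])
for p in((510,43,48),(565,68,86),(606,125,42),(456,355,80)): print(p,proj(c,p).round())
```

```text
{'clock': np.float64(2.22), 'qpos': array([ 0.49,  0.12, -0.6 ,  1.76,  0.07,  1.28, -1.47]), 'joint_velocities': array([ 0.03, -0.02,  0.05,  0.  ,  0.01,  0.01,  0.01]), 'effort': array([ -1.52, -29.05,  -2.87, -26.08,  -0.22,  -0.09,  -0.05]), 'tool_pos': array([504.94, -12.05, 316.75]), 'tcp_rot': array([-3.12, -0.36,  0.  ]), 'wrist_force': array([-0.88, -1.93,  0.9 ]), 'torque': array([-0.02, -0.05,  0.02]), 'grasp_force': np.float64(0.0), 'opening': np.float64(85.57)}
[[ 0.973  0.229 -0.001]
 [ 0.229 -0.973  0.   ]
 [-0.001 -0.001 -1.   ]]
(510, 43, 48) [284. 156.]
(565, 68, 86) [268. 110.]
(606, 125, 42) [234.  64.]
(456, 355, 80) [ 20. 143.]
```

View pics/w1.png

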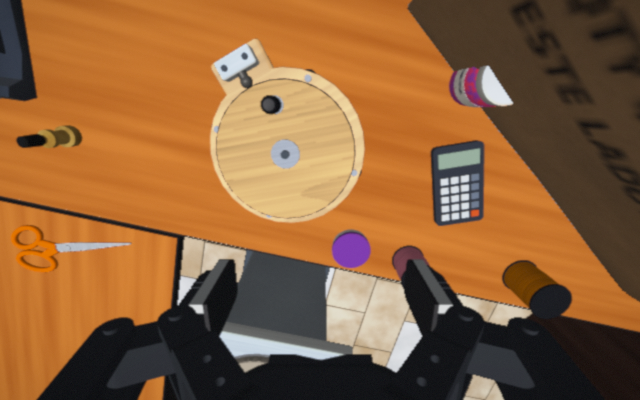

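The wrist view shows the hub at (285,154), knob top at (271,104), block at (238,62), nozzle top at about (28,141) and foot at about (78,135).

Run:
```python
from h import *
c=cam('wrist')
g=cv2.cvtColor(c[0],cv2.COLOR_BGR2HSV)
H=ray(c,285,154,48);k=ray(c,271,103.5,86);b=ray(c,237.5,62,42)
print(H,k,b,np.hypot(*(k-H)[:2]),np.hypot(*(b-H)[:2]),np.degrees(np.arctan2(*(k-H)[1::-1])),np.degrees(np.arctan2(*(b-H)[1::-1])))
print(ray(c,29,141,80),ray(c,78,135,5))
s=robot.sense();print(totool(np.array([k[0],k[1],110])-s['tool_pos'])/10)
```

```text
[512.42087098  38.26088554  48.        ] [572.67094639  61.99661708  86.        ] [609.43944345 117.69589178  42.        ] 64.75690340421592 125.38948767718972 21.50213680818565 39.309273096171864
[462.60578662 340.89057941  80.        ] [462.41001896 340.12477978   5.        ]
[ 8.34448598 -5.86257635 20.69077935]
```

>>> {"op": "servo_tool", "data": {
  "targets": "2.1 -1.5 4.5 0 0 0;2.1 -1.5 4.5 0 0 0;2.1 -1.5 4.5 0 0 0;2 -1.4 4.5 0 0 0;0 0 0 0 0 0;0 0 0 0 0 0",
  "jaw": 6
}}

```text
clock: 3.02
tool_pos: [573.2, 60.5, 138.6]
tcp_rot: [3.12, 0.352, 0.002]
wrist_force: [0.1, -0.4, 0.6]
opening: 60.0
grasp_force: 0.0
```

Run:
```python
from h import *
c=cam('wrist');s=robot.sense(); print({k:np.round(v,2) for k,v in s.items()})
cv2.imwrite('pics/w2.png',c[0])
for p in((512,38,48),(572.5,62,86),(607,121,42)): print(p,proj(c,p).round())
```

```text
{'clock': np.float64(3.08), 'qpos': array([ 0.29,  0.43, -0.6 ,  1.82,  0.29,  0.98, -1.77]), 'joint_velocities': array([ 0.  , -0.01, -0.01, -0.  ,  0.  , -0.01, -0.  ]), 'effort': array([-3.000e-01, -4.062e+01, -5.300e+00, -2.122e+01, -0.000e+00,
        2.000e-02,  1.000e-02]), 'tool_pos': array([573.61,  60.61, 139.29]), 'tcp_rot': array([3.12, 0.35, 0.  ]), 'wrist_force': array([-0.11,  0.49,  0.57]), 'torque': array([-0.  ,  0.02, -0.03]), 'grasp_force': np.float64(0.0), 'opening': np.float64(59.88)}
(512, 38, 48) [330. 286.]
(572.5, 62, 86) [318. 236.]
(607, 121, 42) [252. 155.]
```

View pics/w2.png

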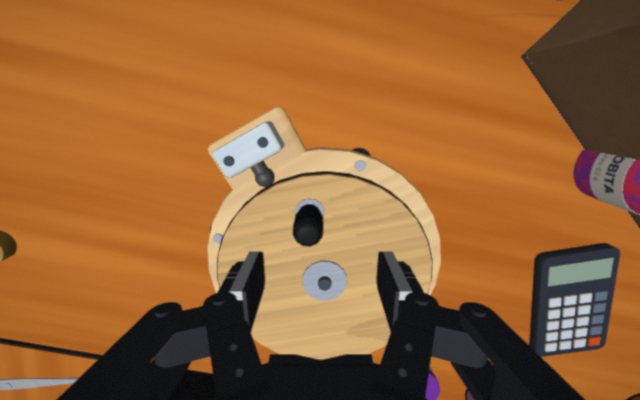

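The knob's top sits at (307,232), collar at (308,210), hub bolt at (324,282), and block at (246,149).

Run:
```python
from h import *
c=cam('wrist');im=c[0]
m=(im.max(2)<45).astype('uint8');m[:, :270]=0;m[:,345:]=0;m[:195]=0;m[260:]=0
ys,xs=np.nonzero(m);print(xs.min(),xs.max(),ys.min(),ys.max())
H=ray(c,324,281,48);k=ray(c,307.5,232,86);k2=ray(c,308,209,44);b=ray(c,246,149.5,42)
print(H,k,k2,b,np.hypot(*(k-H)[:2]),np.hypot(*(b-H)[:2]),np.degrees(np.arctan2(*(k-H)[1::-1])),np.degrees(np.arctan2(*(b-H)[1::-1])))
s=robot.sense();print(totool(np.array([k[0],k[1],69])-s['tool_pos'])/10)
```

```text
294 321 205 245
[515.86773539  43.96539507  48.        ] [574.27540829  69.36314958  86.        ] [575.09581203  70.78703158  44.        ] [610.46618421 126.12262018  42.        ] 63.69067583265271 125.29435804663198 23.50113479864814 40.973787441115945
[ 0.2243631  -0.83550126  7.05136977]
```

>>> {"op": "servo_tool", "data": {
  "targets": "0.1 -0.4 0 0 0 0;0.1 -0.4 2.3 0 0 0;0 0 2.3 0 0 0;0 0 2.3 0 0 0;0 0 0 0 0 0"
}}

```text
clock: 3.75
tool_pos: [571.7, 70.1, 67.7]
tcp_rot: [3.121, 0.355, -0.004]
wrist_force: [0.2, 0.2, 0.4]
opening: 60.1
grasp_force: 0.0
```

>>> {"op": "servo_tool", "data": {
  "targets": "0 0 0 0 0 0;0 0 0 0 0 0;0 0 0 0 0 0;0 0 0 0 0 0",
  "jaw": 2.7
}}

```text
clock: 4.25
tool_pos: [573.0, 70.6, 68.7]
tcp_rot: [3.121, 0.355, 0.001]
wrist_force: [0.4, -0.7, 0.2]
opening: 27.1
grasp_force: 0.0
```

>>> {"op": "servo_tool", "data": {
  "targets": "-0.08 -0.33 0 0 0 -3;-0.16 -0.66 0 0 0 -6;-0.16 -0.66 0 0 0 -6;-0.16 -0.66 0 0 0 -6"
}}

```text
clock: 4.75
tool_pos: [559.7, 89.9, 68.5]
tcp_rot: [3.002, 0.923, 0.001]
wrist_force: [0.1, -0.9, 0.5]
opening: 27.0
grasp_force: 0.4
```

>>> {"op": "servo_tool", "data": {
  "targets": "-0.16 -0.66 0 0 0 -6;-0.16 -0.66 0 0 0 -6;-0.16 -0.66 0 0 0 -6;-0.16 -0.66 0 0 0 -6;0 0 0 0 0 0"
}}

```text
clock: 5.38
tool_pos: [536.6, 105.1, 68.3]
tcp_rot: [-2.748, -1.522, 0.0]
wrist_force: [0.3, 0.0, 0.4]
opening: 26.5
grasp_force: 0.0
```

```bash
cat >> h.py <<'E'
def rep(C=(515,44)):
    s=robot.sense(); R=cv2.Rodrigues(np.array(s['tcp_rot'],float))[0]; d=s['tool_pos'][:2]-np.array(C)
    phi=np.degrees(np.arctan2(d[1],d[0])); y=np.degrees(np.arctan2(R[1,1],R[0,1]))
    print('clock %.2f r %.1f phi %.1f y %.1f e %.1f z %.1f q7 %.2f'%(s['clock'],np.hypot(*d),phi,y,(y-phi+90+180)%360-180,s['tool_pos'][2],s['qpos'][6]),'F',np.round(s['wrist_force'],1),'tool z',R[:,2].round(3))
E
python3 -c "
from h import *
rep();c=cam('wrist');cv2.imwrite('pics/w3.png',c[0])"
```

```text
clock 5.38 r 64.8 phi 70.5 y -32.0 e -12.6 z 68.3 q7 -1.24 F [0.3 0.  0.4] tool z [-0. -0. -1.]
```

View pics/w3.png

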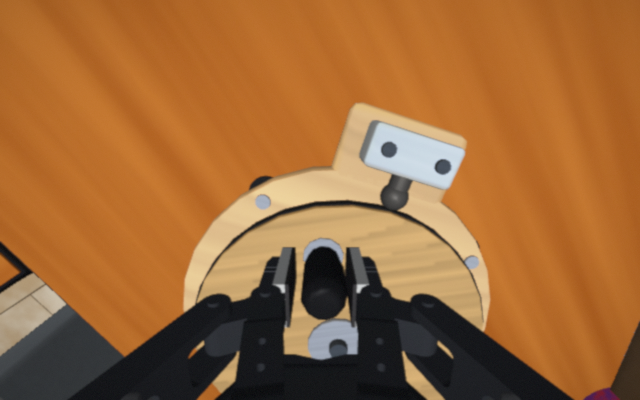

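The knob is caged between the pads at about (322,280) and the wheel turns with it. Now I'll search at 3° per row.

>>> {"op": "servo_tool", "data": {
  "targets": "-0.17 -0.66 0 0 0 -6;-0.17 -0.66 0 0 0 -6;-0.17 -0.66 0 0 0 -6;-0.08 -0.33 0 0 0 -3"
}}

```text
clock: 5.92
tool_pos: [514.0, 109.0, 68.4]
tcp_rot: [2.424, 1.998, 0.001]
wrist_force: [1.3, -0.6, -0.5]
opening: 26.9
grasp_force: 0.4
```

>>> {"op": "servo_tool", "data": {
  "targets": "-0.08 -0.33 0 0 0 -3;-0.08 -0.33 0 0 0 -3"
}}

```text
clock: 6.18
tool_pos: [507.5, 108.4, 68.4]
tcp_rot: [2.316, 2.121, 0.001]
wrist_force: [0.3, 1.1, 0.0]
opening: 27.0
grasp_force: 0.3
```

>>> {"op": "servo_tool", "data": {
  "targets": "-0.08 -0.33 0 0 0 -3;-0.08 -0.33 0 0 0 -3"
}}

```text
clock: 6.42
tool_pos: [500.7, 107.3, 68.4]
tcp_rot: [2.202, 2.24, 0.001]
wrist_force: [0.3, -0.1, -0.5]
opening: 27.2
grasp_force: 0.3
```

>>> {"op": "servo_tool", "data": {
  "targets": "-0.08 -0.33 0 0 0 -3;-0.08 -0.33 0 0 0 -3"
}}

```text
clock: 6.68
tool_pos: [494.2, 105.4, 68.4]
tcp_rot: [2.082, 2.352, 0.001]
wrist_force: [0.5, -0.0, -0.7]
opening: 26.5
grasp_force: 0.4
```

>>> {"op": "servo_tool", "data": {
  "targets": "-0.08 -0.33 0 0 0 -3;-0.08 -0.33 0 0 0 -3"
}}

```text
clock: 6.92
tool_pos: [487.9, 102.9, 68.4]
tcp_rot: [1.956, 2.458, 0.001]
wrist_force: [0.9, 0.6, -1.2]
opening: 27.0
grasp_force: 0.4
```

>>> {"op": "servo_tool", "data": {
  "targets": "-0.08 -0.33 0 0 0 -3;-0.08 -0.33 0 0 0 -3"
}}

```text
clock: 7.18
tool_pos: [481.9, 99.6, 68.4]
tcp_rot: [1.824, 2.557, 0.001]
wrist_force: [0.6, 0.3, 0.3]
opening: 27.2
grasp_force: 0.4
```

```bash
python3 -c "
from h import *
rep()"
```

```text
clock 7.17 r 64.7 phi 120.7 y 19.0 e -11.7 z 68.4 q7 -0.48 F [0.6 0.3 0.3] tool z [ 0.001  0.    -1.   ]
```

>>> {"op": "servo_tool", "data": {
  "targets": "-0.08 -0.33 0 0 0 -3;-0.08 -0.33 0 0 0 -3"
}}

```text
clock: 7.42
tool_pos: [476.3, 95.9, 68.4]
tcp_rot: [1.688, 2.649, 0.001]
wrist_force: [0.8, 1.0, -0.1]
opening: 26.8
grasp_force: 0.3
```

>>> {"op": "servo_tool", "data": {
  "targets": "-0.08 -0.33 0 0 0 -3;-0.08 -0.33 0 0 0 -3"
}}

```text
clock: 7.68
tool_pos: [471.1, 91.6, 68.4]
tcp_rot: [1.547, 2.733, 0.001]
wrist_force: [0.9, 0.2, -0.1]
opening: 26.8
grasp_force: 0.3
```

>>> {"op": "servo_tool", "data": {
  "targets": "-0.08 -0.33 0 0 0 -3;-0.08 -0.33 0 0 0 -3"
}}

```text
clock: 7.92
tool_pos: [466.3, 86.7, 68.4]
tcp_rot: [1.402, 2.811, 0.001]
wrist_force: [-0.3, 0.9, -0.7]
opening: 27.2
grasp_force: 0.3
```

>>> {"op": "servo_tool", "data": {
  "targets": "-0.08 -0.33 0 0 0 -3;-0.08 -0.33 0 0 0 -3"
}}

```text
clock: 8.18
tool_pos: [462.2, 81.3, 68.4]
tcp_rot: [1.253, 2.88, 0.001]
wrist_force: [0.7, 0.7, 0.0]
opening: 27.0
grasp_force: 0.3
```

>>> {"op": "servo_tool", "data": {
  "targets": "-0.08 -0.33 0 0 0 -3;-0.08 -0.33 0 0 0 -3"
}}

```text
clock: 8.43
tool_pos: [461.3, 78.5, 69.1]
tcp_rot: [1.098, 2.939, 0.015]
wrist_force: [7.1, 8.6, -9.7]
opening: 26.9
grasp_force: 5.7
```

>>> {"op": "servo_tool", "data": {
  "targets": "-0.08 -0.33 0 0 0 -3;-0.08 -0.33 0 0 0 -3"
}}

```text
clock: 8.68
tool_pos: [459.9, 74.9, 69.7]
tcp_rot: [0.94, 2.99, 0.024]
wrist_force: [8.1, 11.2, -11.9]
opening: 26.7
grasp_force: 7.2
```

```bash
python3 -c "
from h import *
rep()"
```

```text
clock 8.68 r 63.2 phi 150.7 y 55.1 e -5.6 z 69.7 q7 0.10 F [  8.1  11.2 -11.9] tool z [ 0.011  0.013 -1.   ]
```

>>> {"op": "servo_tool", "data": {
  "targets": "-0.05 -0.22 0 0 0 -2"
}}

```text
clock: 8.8
tool_pos: [458.6, 72.6, 69.6]
tcp_rot: [0.889, 3.007, 0.022]
wrist_force: [8.1, 10.7, -9.2]
opening: 26.8
grasp_force: 6.8
```

>>> {"op": "servo_tool", "data": {
  "targets": "-0.05 -0.22 0 0 0 -2"
}}

```text
clock: 8.93
tool_pos: [457.5, 70.3, 69.6]
tcp_rot: [0.837, 3.022, 0.021]
wrist_force: [7.0, 10.7, -7.2]
opening: 27.3
grasp_force: 6.3
```

>>> {"op": "servo_tool", "data": {
  "targets": "-0.05 -0.22 0 0 0 -2"
}}

```text
clock: 9.05
tool_pos: [456.4, 67.7, 69.5]
tcp_rot: [0.784, 3.037, 0.018]
wrist_force: [4.8, 8.8, -6.0]
opening: 26.9
grasp_force: 5.2
```

```bash
python3 -c "
from h import *
rep()"
```

```text
clock 9.05 r 63.3 phi 158.0 y 61.0 e -6.9 z 69.5 q7 0.20 F [ 4.8  8.8 -6. ] tool z [ 0.008  0.01  -1.   ]
```

>>> {"op": "servo_tool", "data": {
  "targets": "-0.05 -0.22 0 0 0 -2"
}}

```text
clock: 9.18
tool_pos: [455.4, 65.1, 69.5]
tcp_rot: [0.731, 3.05, 0.016]
wrist_force: [4.7, 8.4, -4.2]
opening: 27.0
grasp_force: 4.5
```

>>> {"op": "servo_tool", "data": {
  "targets": "-0.05 -0.22 0 0 0 -2"
}}

```text
clock: 9.3
tool_pos: [454.4, 62.5, 69.4]
tcp_rot: [0.678, 3.063, 0.014]
wrist_force: [3.3, 6.9, -1.5]
opening: 26.8
grasp_force: 4.1
```

>>> {"op": "servo_tool", "data": {
  "targets": "-0.05 -0.22 0 0 0 -2"
}}

```text
clock: 9.43
tool_pos: [452.4, 57.8, 68.9]
tcp_rot: [0.626, 3.077, 0.004]
wrist_force: [0.6, -0.2, 0.8]
opening: 26.8
grasp_force: 0.4
```

>>> {"op": "servo_tool", "data": {
  "targets": "-0.05 -0.22 0 0 0 -2"
}}

```text
clock: 9.55
tool_pos: [450.9, 53.9, 68.3]
tcp_rot: [0.572, 3.089, -0.001]
wrist_force: [1.1, -0.1, -0.4]
opening: 27.3
grasp_force: 0.3
```

```bash
python3 -c "
from h import *
rep()"
```

```text
clock 9.55 r 64.8 phi 171.2 y 69.0 e -12.2 z 68.3 q7 0.34 F [ 1.1 -0.1 -0.4] tool z [ 0.    -0.001 -1.   ]
```

>>> {"op": "servo_tool", "data": {
  "targets": "0.06 0.33 0 0 0 3;0.06 0.33 0 0 0 3;0.04 0.22 0 0 0 2;0.04 0.22 0 0 0 2"
}}

```text
clock: 10.05
tool_pos: [453.1, 64.5, 68.0]
tcp_rot: [-0.843, -3.026, 0.002]
wrist_force: [-0.4, -0.4, -1.0]
opening: 27.0
grasp_force: 0.3
```

>>> {"op": "servo_tool", "data": {
  "targets": "0.04 0.22 0 0 0 2"
}}

```text
clock: 10.18
tool_pos: [453.7, 66.5, 68.0]
tcp_rot: [-0.895, -3.01, 0.003]
wrist_force: [-2.4, -2.4, 0.6]
opening: 26.5
grasp_force: 1.9
```

>>> {"op": "servo_tool", "data": {
  "targets": "0.04 0.22 0 0 0 2"
}}

```text
clock: 10.3
tool_pos: [453.6, 67.3, 67.8]
tcp_rot: [-0.948, -2.993, 0.009]
wrist_force: [-4.4, -6.3, 5.7]
opening: 27.3
grasp_force: 4.2
```

>>> {"op": "servo_tool", "data": {
  "targets": "0.04 0.22 0 0 0 2"
}}

```text
clock: 10.42
tool_pos: [453.4, 67.9, 67.7]
tcp_rot: [-1.001, -2.974, 0.016]
wrist_force: [-8.3, -9.4, 8.8]
opening: 27.1
grasp_force: 5.7
```

>>> {"op": "servo_tool", "data": {
  "targets": "0.04 0.22 0 0 0 2"
}}

```text
clock: 10.55
tool_pos: [453.4, 68.6, 67.5]
tcp_rot: [-1.053, -2.955, 0.022]
wrist_force: [-9.9, -12.4, 14.9]
opening: 27.0
grasp_force: 8.0
```

```bash
python3 -c "
from h import *
rep()"
```

```text
clock 10.55 r 66.3 phi 158.2 y 50.8 e -17.5 z 67.5 q7 0.03 F [ -9.9 -12.4  14.9] tool z [-0.009 -0.011 -1.   ]
```

>>> {"op": "servo_tool", "data": {
  "targets": "0.07 0.2 0 0 0 -2"
}}

```text
clock: 10.68
tool_pos: [453.4, 69.4, 67.3]
tcp_rot: [-0.999, -2.972, 0.026]
wrist_force: [-9.8, -12.2, 13.5]
opening: 27.4
grasp_force: 8.0
```

>>> {"op": "servo_tool", "data": {
  "targets": "0.06 0.2 0 0 0 -2"
}}

```text
clock: 10.8
tool_pos: [454.4, 71.5, 67.4]
tcp_rot: [-0.946, -2.99, 0.025]
wrist_force: [-9.3, -12.0, 12.1]
opening: 27.1
grasp_force: 7.8
```

```bash
python3 -c "
from h import *
rep()"
```

```text
clock 10.80 r 66.5 phi 155.6 y 54.9 e -10.7 z 67.4 q7 0.09 F [ -9.3 -12.   12.1] tool z [-0.01  -0.013 -1.   ]
```

>>> {"op": "servo_tool", "data": {
  "targets": "0.06 0.22 0 0 0 1"
}}

```text
clock: 10.92
tool_pos: [455.5, 74.0, 67.3]
tcp_rot: [-0.975, -2.981, 0.023]
wrist_force: [-8.4, -11.0, 10.7]
opening: 26.9
grasp_force: 7.0
```

>>> {"op": "servo_tool", "data": {
  "targets": "0.06 0.22 0 0 0 1"
}}

```text
clock: 11.05
tool_pos: [456.7, 76.6, 67.4]
tcp_rot: [-1.001, -2.973, 0.021]
wrist_force: [-6.9, -9.8, 8.9]
opening: 27.3
grasp_force: 6.3
```

```bash
python3 -c "
from h import *
rep()"
```

```text
clock 11.05 r 66.8 phi 150.8 y 52.8 e -8.0 z 67.4 q7 0.05 F [-6.9 -9.8  8.9] tool z [-0.008 -0.011 -1.   ]
```

>>> {"op": "servo_tool", "data": {
  "targets": "-0.06 -0.25 0 0 0 0;-0.06 -0.25 0 0 0 0"
}}

```text
clock: 11.3
tool_pos: [457.9, 77.0, 68.2]
tcp_rot: [0.998, 2.979, 0.001]
wrist_force: [-0.1, -0.5, 0.5]
opening: 26.8
grasp_force: 0.0
```

>>> {"op": "servo_tool", "data": {
  "targets": "0 0 0 0 0 0;0 0 0 0 0 0;0 0 0 0 0 0",
  "jaw": 5
}}

```text
clock: 11.68
tool_pos: [458.4, 77.3, 68.5]
tcp_rot: [0.996, 2.979, 0.001]
wrist_force: [0.7, 0.1, -0.1]
opening: 49.8
grasp_force: 0.0
```

>>> {"op": "servo_tool", "data": {
  "targets": "0 0 -3 0 0 0;0 0 -5 0 0 0;0 0 -5 0 0 0;0 0 -5 0 0 0;0 0 0 0 0 0"
}}

```text
clock: 12.3
tool_pos: [460.6, 78.1, 252.0]
tcp_rot: [0.995, 2.971, 0.002]
wrist_force: [-0.1, 0.2, -0.4]
opening: 50.0
grasp_force: 0.0
```

```bash
python3 -c "
from h import *
rep()
c=cam('wrist');t=cam('top')
for n,p in(('hub',(515,44,48)),('knob152.5',(515-65*.887,44+65*.462,86)),('block',(610,126,42)),('noz',(459,350,80))): print(n,proj(c,p).round(),proj(t,p).round())
cv2.imwrite('pics/w4.png',c[0]);cv2.imwrite('pics/t4.png',t[0])"
```

```text
clock 12.30 r 64.2 phi 147.9 y 53.0 e -5.0 z 252.0 q7 0.43 F [-0.1  0.2 -0.4] tool z [ 0.009 -0.002 -1.   ]
hub [324. 228.] [307. 193.]
knob152.5 [314. 186.] [296. 208.]
block [420. 245.] [284. 165.]
noz [569.   0.] [212. 206.]
```

View pics/w4.png

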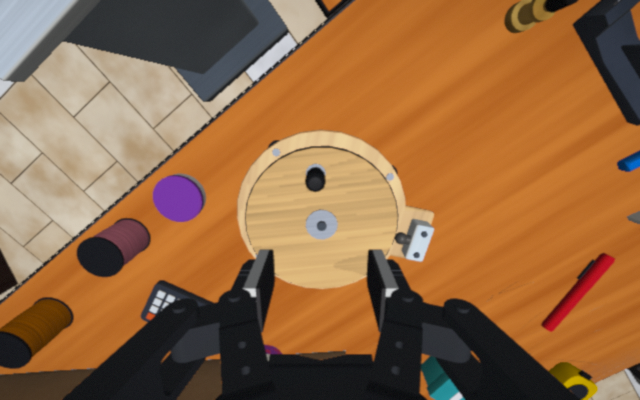

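The wrist view shows the knob top at (315,184), hub at (321,224), block at (420,241) and nozzle foot at about (517,18). Next I'll check the wheel angle and work out the move to the nozzle.

```bash
python3 -c "
from h import *
rep();c=cam('wrist')
H=ray(c,321,224.5,48);k=ray(c,315,184,86);b=ray(c,420,241,42);n=ray(c,517,18,6)
A=lambda p:np.degrees(np.arctan2(*(p-H)[1::-1]))
print(H,k,b,n,A(k),A(b),A(k)-A(b),np.hypot(*(k-H)[:2]),np.hypot(*(b-H)[:2]))
s=robot.sense();print(totool(np.array([459,348,200])-s['tool_pos'])/10)
"
```

```text
clock 12.40 r 65.7 phi 150.2 y 53.0 e -7.2 z 248.2 q7 0.43 F [-0.5  0.5  0.7] tool z [ 0.001 -0.001 -1.   ]
[503.38221147  44.04206124  48.        ] [451.45404817  75.47141428  86.        ] [597.18382222 127.56757264  42.        ] [451.38181947 349.58189472   6.        ] 148.81571261362265 41.683421217647954 107.1322913959747 60.698751020283154 125.59957497423191
[16.20741389 21.79442194  4.71400494]
```

```bash
python3 -c "
from h import *
a=cv2.imread('pics/top0.png');b=cv2.imread('pics/t4.png');s0=cv2.imread('pics/scene0.png');c=cam('scene');cv2.imwrite('pics/s4.png',c[0])
g=lambda i,y,x,h,w:np.float32(cv2.cvtColor(i[y:y+h,x:x+w],cv2.COLOR_BGR2GRAY))
w=cv2.createHanningWindow((24,24),cv2.CV_32F)
for n,y,x in(('hub',183,296),('block',155,273),('noz',197,202)): print(n,cv2.phaseCorrelate(g(a,y,x,24,24),g(b,y,x,24,24),w))
for n,y,x in(('hub',204,329),('block',235,350)): print(n,cv2.phaseCorrelate(g(s0,y,x,24,24),g(c[0],y,x,24,24),w))
cv2.imwrite('pics/cmp.png',np.vstack([cv2.resize(i[145:240,200:360],None,fx=3,fy=3) for i in(a,b)]))
"
```

```text
hub ((-0.019305413491220946, -0.09085309609120351), 0.6990108539660772)
block ((-0.32139005918695673, -0.184838462488214), 0.5326523565583758)
noz ((0.06746057649612247, 0.10549758073049453), 0.7224673761261834)
hub ((-0.12006653464494299, -0.09912679814475389), 1.1754007298085425)
block ((-0.10783010506543711, -0.060604800762108724), 1.0334177149666681)
```

View pics/cmp.png

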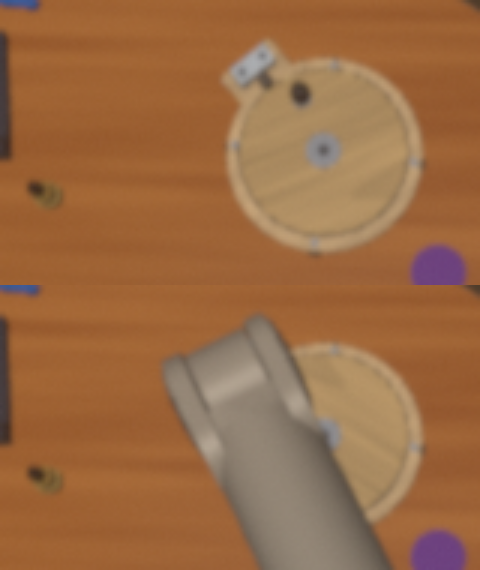

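>>> {"op": "servo_tool", "data": {
  "targets": "4 5.5 1 0 0 0;4 5.5 1 0 0 0;4 5.5 1 0 0 0;4.2 5.8 1 0 0 0;0 0 0 0 0 10;0 0 0 0 0 10;0 0 0 0 0 10;0 0 0 0 0 10"
}}

```text
clock: 13.5
tool_pos: [461.3, 323.9, 209.9]
tcp_rot: [-1.96, -2.452, 0.006]
wrist_force: [0.3, -0.2, -0.5]
opening: 50.1
grasp_force: 0.0
```

>>> {"op": "servo_tool", "data": {
  "targets": "0 0 0 0 0 10;0 0 0 0 0 10;0 0 0 0 0 10;0 0 0 0 0 10;0 0 0 0 0 10;0 0 0 0 0 0;0 0 0 0 0 0"
}}

```text
clock: 14.38
tool_pos: [461.8, 324.1, 211.1]
tcp_rot: [-2.809, -1.406, 0.004]
wrist_force: [0.1, 0.0, 0.0]
opening: 49.9
grasp_force: 0.0
```

```bash
python3 -c "
from h import *
rep()
c=cam('wrist');print(robot.sense()['tool_pos'])
for p in((459,354,5),(459,354,80),(515,44,48)): print(proj(c,p).round())
cv2.imwrite('pics/w5.png',c[0]);t=cam('top');cv2.imwrite('pics/t5.png',t[0])"
```

```text
clock 14.38 r 285.1 phi 100.8 y -36.8 e -47.6 z 211.1 q7 -1.58 F [0.1 0.  0. ] tool z [-0.002 -0.001 -1.   ]
[461.93697362 324.11970154 211.41886335]
[302. 160.]
[297. 175.]
[491. 340.]
```

View pics/w5.png

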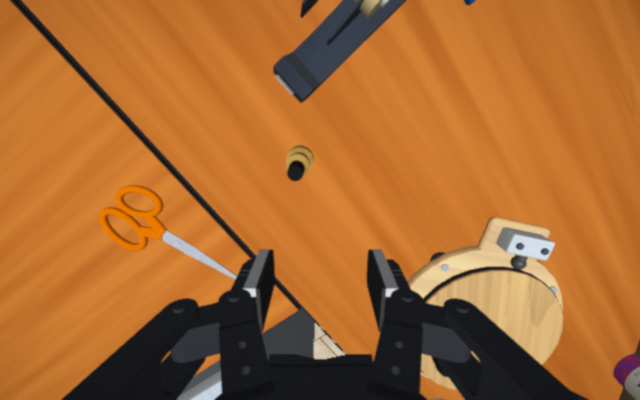

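The nozzle top is at (296,170) and its foot at (300,157), with the tape dispenser well clear of the fingers' line.

```bash
python3 -c "
from h import *
c=cam('wrist')
p=ray(c,296,170.5,80);q=ray(c,300.5,157,5);print(p,q)
s=robot.sense();m=(p+q)/2;print(totool(np.array([m[0],m[1],130])-s['tool_pos'])/10)"
```

```text
[461.01234135 357.85331687  80.        ] [459.7387461 357.5310258   5.       ]
[ 2.58066857 -2.15650473  8.18498238]
```

>>> {"op": "servo_tool", "data": {
  "targets": "0.9 -0.7 2 0 0 0;0.9 -0.7 2 0 0 0;0.8 -0.7 2 0 0 0;0 0 4 0 0 0;0 0 0 0 0 0"
}}

```text
clock: 15.15
tool_pos: [458.7, 356.2, 108.4]
tcp_rot: [2.809, 1.403, -0.013]
wrist_force: [-0.3, -0.4, -0.1]
opening: 49.9
grasp_force: 0.0
```

```bash
python3 -c "
from h import *
s=robot.sense();print(s['tool_pos'],totool(np.array([460.5,357.7,36])-s['tool_pos'])/10)"
```

```text
[458.68350736 356.21901016 108.4032586 ] [0.28352517 0.07425825 7.23818676]
```

>>> {"op": "servo_tool", "data": {
  "targets": "0.1 0 2.5 0 0 0;0 0 2.5 0 0 0;0 0 2.2 0 0 0;0 0 0 0 0 0;0 0 0 0 0 0"
}}

```text
clock: 15.78
tool_pos: [462.3, 359.1, 41.2]
tcp_rot: [-2.811, -1.402, -0.002]
wrist_force: [-0.0, 0.6, 0.0]
opening: 49.8
grasp_force: 0.0
```

>>> {"op": "servo_tool", "data": {
  "targets": "0 0 0 0 0 0;0 0 0 0 0 0;0 0 0 0 0 0;0 0 0 0 0 0;0 0 0 0 0 0",
  "jaw": 1
}}

```text
clock: 16.4
tool_pos: [462.0, 359.5, 41.4]
tcp_rot: [-2.811, -1.402, -0.002]
wrist_force: [-2.1, -0.4, 6.7]
opening: 21.2
grasp_force: 58.6
```

>>> {"op": "servo_tool", "data": {
  "targets": "0 0 -2 0 0 0;0 0 -4 0 0 0;0 0 -4 0 0 0;0 0 -2 0 0 0;0 0 0 0 0 0"
}}

```text
clock: 17.02
tool_pos: [462.5, 358.7, 161.6]
tcp_rot: [2.812, 1.401, 0.004]
wrist_force: [-0.1, -0.4, -2.4]
opening: 21.3
grasp_force: 59.1
```

```bash
python3 -c "
from h import *
s=robot.sense();print(s['tool_pos'],s['opening'],s['grasp_force'],s['wrist_force'],totool(np.array([569.3,91.2,161])-s['tool_pos'])/10)"
```

```text
[462.51042176 358.67658803 161.64233316] 21.280130460316293 59.10118076833896 [-0.06859593 -0.37464524 -2.40671191] [-14.92448443  24.6320388    0.06282371]
```

Lifted. Moving above the mark place.

>>> {"op": "servo_tool", "data": {
  "targets": "-2.1 3.5 0 0 0 0;-2.1 3.5 0 0 0 0;-2.1 3.5 0 0 0 0;-2.1 3.5 0 0 0 0;-2.1 3.5 0 0 0 0;-2.1 3.5 0 0 0 0;-2.3 3.6 0 0 0 0;0 0 0 0 0 0"
}}

```text
clock: 18.02
tool_pos: [568.7, 85.3, 157.7]
tcp_rot: [2.816, 1.39, -0.008]
wrist_force: [-0.3, -0.3, -2.3]
opening: 20.9
grasp_force: 59.2
```

>>> {"op": "servo_tool", "data": {
  "targets": "0 0 0 0 0 0;0 0 0 0 0 0"
}}

```text
clock: 18.27
tool_pos: [567.7, 92.8, 159.7]
tcp_rot: [-2.809, -1.405, 0.002]
wrist_force: [0.4, 0.4, -1.9]
opening: 21.1
grasp_force: 59.2
```

```bash
python3 -c "
from h import *
rep();s=robot.sense();print(s['tool_pos'],totool(np.array([569.3,91.2,100])-s['tool_pos'])/10)
c=cam('wrist');cv2.imwrite('pics/w6.png',c[0])
for p in((515,44,48),(458,75,86),(612,128,42),(569.3,91.2,40)):print(proj(c,p).round())"
```

```text
clock 18.27 r 71.8 phi 42.8 y -36.9 e 10.3 z 159.7 q7 -1.16 F [ 0.4  0.4 -1.9] tool z [-0.001  0.    -1.   ]
[567.65730034  92.81886582 159.69613857] [-0.02794685  0.23682371  5.96930607]
[306. 278.]
[225. 314.]
[338. 140.]
[322. 203.]
```

View pics/w6.png

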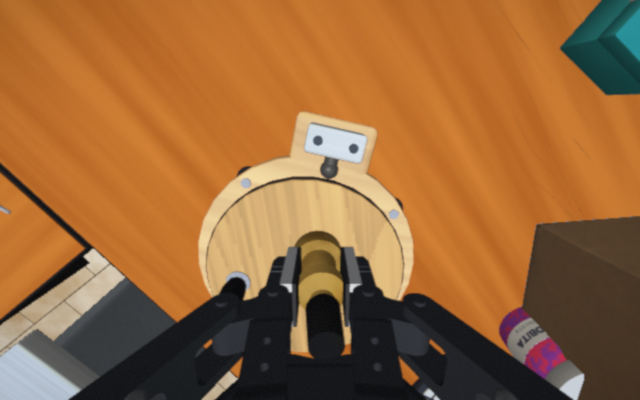

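The nozzle is held upright above the wheel; the block appears at (336,143), within about 3 px of where I predicted. I've now viewed 11 pictures, one over the limit of 10, so I'll rely on numbers from here. Lowering.

>>> {"op": "servo_tool", "data": {
  "targets": "0 0.1 2 0 0 0;0 0.1 2 0 0 0;0 0 2 0 0 0;0 0 1.4 0 0 0;0 0 0 0 0 0;0 0 0 0 0 0"
}}

```text
clock: 19.08
tool_pos: [570.7, 90.4, 86.8]
tcp_rot: [2.811, 1.402, 0.002]
wrist_force: [0.4, 0.2, -1.4]
opening: 21.1
grasp_force: 59.2
```

```bash
python3 -c "
from h import *
rep();s=robot.sense();print(s['tool_pos'],totool(np.array([569.3,91.2,81.4])-s['tool_pos'])/10)"
```

```text
clock 19.07 r 72.6 phi 39.8 y -37.0 e 13.2 z 86.8 q7 -1.22 F [ 0.4  0.2 -1.4] tool z [ 0.001  0.    -1.   ]
[570.73808194  90.44444769  86.78801557] [-0.02668276 -0.16068312  0.5386701 ]
```

>>> {"op": "servo_tool", "data": {
  "targets": "0 -0.1 0.25 0 0 0;0 0 0 0 0 0"
}}

```text
clock: 19.32
tool_pos: [569.5, 90.8, 84.2]
tcp_rot: [2.811, 1.402, 0.001]
wrist_force: [-1.1, -1.0, -2.6]
opening: 21.2
grasp_force: 59.2
```

>>> {"op": "servo_tool", "data": {
  "targets": "0 0 0.1 0 0 0;0 0 0 0 0 0"
}}

```text
clock: 19.58
tool_pos: [569.4, 90.7, 82.9]
tcp_rot: [2.811, 1.402, 0.0]
wrist_force: [-0.7, -0.3, -1.9]
opening: 20.6
grasp_force: 59.2
```

>>> {"op": "servo_tool", "data": {
  "targets": "0 0 0.1 0 0 0;0 0 0 0 0 0"
}}

```text
clock: 19.82
tool_pos: [569.3, 90.7, 81.7]
tcp_rot: [2.811, 1.402, -0.0]
wrist_force: [-0.6, -0.1, -2.0]
opening: 21.1
grasp_force: 59.2
```

>>> {"op": "servo_tool", "data": {
  "targets": "0 0 0.05 0 0 0;0 0 0 0 0 0"
}}

```text
clock: 20.08
tool_pos: [569.5, 90.8, 81.5]
tcp_rot: [2.811, 1.402, 0.0]
wrist_force: [-1.2, 0.5, 0.0]
opening: 20.7
grasp_force: 59.3
```

>>> {"op": "servo_tool", "data": {
  "targets": "0 0 0.05 0 0 0;0 0 0 0 0 0"
}}

```text
clock: 20.32
tool_pos: [569.6, 91.0, 81.4]
tcp_rot: [2.811, 1.402, 0.001]
wrist_force: [-1.6, -0.8, 4.6]
opening: 21.1
grasp_force: 59.7
```

>>> {"op": "servo_tool", "data": {
  "targets": "0 0 -0.05 0 0 0;0 0 0 0 0 0"
}}

```text
clock: 20.58
tool_pos: [569.5, 90.9, 81.4]
tcp_rot: [2.811, 1.402, 0.0]
wrist_force: [-1.1, 0.3, 2.7]
opening: 21.5
grasp_force: 59.6
```

>>> {"op": "servo_tool", "data": {
  "targets": "0 0 0 0 0 0;0 0 0 0 0 0;0 0 0 0 0 0;0 0 0 0 0 0",
  "jaw": 5
}}

```text
clock: 21.08
tool_pos: [569.4, 90.7, 81.3]
tcp_rot: [2.811, 1.402, -0.0]
wrist_force: [-0.9, -0.5, -0.6]
opening: 50.2
grasp_force: 0.0
```

>>> {"op": "servo_tool", "data": {
  "targets": "0 0 -1 0 0 0;0 0 -2 0 0 0;0 0 -3 0 0 0;0 0 -4 0 0 0;0 0 -4 0 0 0;0 0 0 0 0 0"
}}

```text
clock: 21.82
tool_pos: [571.9, 92.0, 226.7]
tcp_rot: [2.809, 1.4, 0.014]
wrist_force: [-0.8, 0.4, 0.3]
opening: 50.0
grasp_force: 0.0
```

```bash
python3 -c "
from h import *
rep();c=cam('wrist')
im=c[0];h=cv2.cvtColor(im,cv2.COLOR_BGR2HSV)
for n,p in(('noz top',(569.5,91,120)),('noz foot',(569.5,91,42)),('knob',(457.5,74,86)),('hub',(515,44,48)),('block',(612,128,42))):print(n,proj(c,p).round())
m=(im.max(2)<45).astype('uint8');n,l,s,ce=cv2.connectedComponentsWithStats(m)
for i in range(1,n):
    if s[i,4]>60: print(s[i],ce[i].round())
sc=cam('scene');cv2.imwrite('pics/s6.png',sc[0])
for p in((569.5,91,120),(569.5,91,42),(457.5,74,86)):
    u=proj(sc,p).round().astype(int);print(u,sc[0][u[1],u[0]])
ms=(sc[0].max(2)<60).astype('uint8')[185:265,300:385];n,l,s,ce=cv2.connectedComponentsWithStats(ms)
for i in range(1,n):
    if s[i,4]>8: print(s[i],ce[i].round(1)+[300,185])
"
```

```text
clock 21.82 r 74.5 phi 40.2 y -37.0 e 12.8 z 226.7 q7 -1.11 F [-0.8  0.4  0.3] tool z [ 0.009  0.001 -1.   ]
noz top [317. 211.]
noz foot [317. 187.]
knob [241. 274.]
hub [304. 248.]
block [329. 135.]
[  0 108 125 222 952] [ 63. 209.]
[309 201  14  22 264] [315. 211.]
[   61   249   518   151 28835] [318. 357.]
[257 251  16  75 627] [266. 285.]
[368 251  17  75 638] [375. 285.]
[388 261  11   9  65] [393. 265.]
[600 350  37  42 481] [619. 369.]
[589 378  31  22 335] [602. 391.]
[354 221] [32 33 30]
[352 234] [ 75 111 133]
[354 198] [46 44 42]
[ 38   0  38  25 362] [355.4 194.3]
[51 33  5  7 27] [353.3 221.2]
```

The nozzle stands upright where predicted. I'll back away and check the knob and base once more.

>>> {"op": "servo_tool", "data": {
  "targets": "0 0 -5 0 0 0;0 0 -5 0 0 0;3 -5 0 0 0 0;3 -5 0 0 0 0;3 -5 0 0 0 0;3 -5 0 0 0 0;0 0 0 0 0 0;0 0 0 0 0 0"
}}

```text
clock: 22.92
tool_pos: [481.9, 306.1, 320.4]
tcp_rot: [2.81, 1.401, -0.003]
wrist_force: [0.5, -0.1, 0.0]
opening: 49.6
grasp_force: 0.0
```

```bash
python3 -c "
from h import *
rep();s0=cv2.imread('pics/scene0.png')
for q in ('top','scene'):
    c=cam(q);cv2.imwrite('pics/f_%s.png'%q,c[0])
    x,y=(270,155) if q=='top' else (300,185)
    ms=(c[0].max(2)<75).astype('uint8')[y:y+85,x:x+85];n,l,s,ce=cv2.connectedComponentsWithStats(ms)
    for a in(150,152,154): print(a,proj(c,(515+65*np.cos(np.radians(a)),44+65*np.sin(np.radians(a)),70)).round(1))
    print('noz',proj(c,(569.5,91,105)).round(1))
    for i in range(1,n):
        if s[i,4]>8: print(q,s[i],ce[i].round(1)+[x,y])
g=lambda i,y,x:np.float32(cv2.cvtColor(i[y:y+24,x:x+24],cv2.COLOR_BGR2GRAY))
w=cv2.createHanningWindow((24,24),cv2.CV_32F)
for n,y,x in(('hub',204,329),('block',235,350)): print(n,cv2.phaseCorrelate(g(s0,y,x),g(c[0],y,x),w))
"
```

```text
clock 22.93 r 264.2 phi 97.2 y -37.0 e -44.2 z 320.4 q7 -1.49 F [ 0.5 -0.1  0. ] tool z [-0.001 -0.002 -1.   ]
150 [296.1 208.3]
152 [296.7 208.6]
154 [297.3 208.9]
noz [292.  172.8]
150 [354.1 201. ]
152 [353.6 200.6]
154 [353.1 200.3]
noz [353.4 223.7]
scene [52 11  6 10 52] [354.5 200.5]
scene [51 33  5  7 29] [353.1 221.3]
scene [55 54  3  5  9] [355.9 241. ]
hub ((-0.05550738222849638, -0.0888987995619388), 1.2247827628420458)
block ((-0.11195151311440199, -0.09385816571711914), 1.0306292875773377)
```

```bash
python3 -c "
from h import *
print(robot.job_done())"
```

```text
the job is handed in; nothing more can be done
None
```

I left the wheel standing near the middle of the tight spot, about 1.9 rad on the wheel's scale, with the nozzle upright in front of the block and no measurable shift of the turntable; I handed it in at about 23 s without seeing a verdict, and I viewed 11 pictures against the limit of 10.

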